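Tip the carton down in the vanity drawer and push the drawer shut

ROBOT

A 6-joint arm with a two-finger parallel gripper is mounted at the origin on the work surface. World frame = base frame: x ahead of the robot, y to its left, z up, the work surface at z = 0. Lengths are in mm, angles in rad, forces in N, time in s.
With the tool pointing down it reaches from about 400 to 925 mm from the base axis. Payload 12.5 kg.
Tool frame: the origin (TCP) lies at the centre of the arm's flange, where the gripper is bolted on; the fingertips stand 190 mm ahead of it and the grasp point (between the pads) lies env.grip_point_offset ahead of it (env.grip_point_offset is the distance from the TCP to the grasp point, in mm); z points along the fingers, x is the direction in which the jaws open and shut, and the axes are right-handed (so a half turn about z gives the same grasp; the last joint's range is limited). The gripper opens to 95 mm and grips with 3 to 60 N. Pads are 20 mm wide; open, the fingers measure 119 mm over their backs; the gripper's body (75 mm by 180 mm) begins 59 mm behind the grasp point.
Start: joints at [1.069, 0.491, 1.559, -0, 1.092, -0.106], TCP at [240.943, 576.69, 404.761] pointing down, gripper open.
Joint ranges: [-3.1, 3.1], [-0.84, 2.19], [0.05, 2.79], [-1.13, 4.28], [0.06, 2.93], [-2.69, 2.69]. Speed limits (rad/s): [2.22, 2.22, 2.79, 3.14, 3.14, 3.14].

INTERFACE

Orientations are given as [roll, pitch, yaw] about the fixed x, y, z axes, in that order (R = Rz(yaw) Ry(pitch) Rx(roll)).
In Python, from cell import state, read_camera, camera_model, job_done, env gives the robot as it stands.
- The arm moves only by the tool arm_command, never from a script. Its argument "steps" is a list of rows, each a list of 6 numbers: the shift along the tool's x, y, z in cm, then the turn, a rotation vector about the tool's x, y, z in degrees. In form: [[dx, dy, dz, rx, ry, rz], ...]. A call has 1 to 12 rows; each row is the pose to reach, as a shift and turn from the pose commanded when the call began, along the tool's axes at that moment; what a row does not reach only later rows make up. A row lasts 1/12 s, in which the tool goes at most 41.7 mm and 7.16 degrees, less where a joint would pass 70% of its speed; a pose out of reach is approached as far as the arm can. A call with a gripper value outside its range is refused whole. "jaw" is the finger opening in cm, from 0 to 9.51, set as the call begins (left out, the last holds). The fingers move at their own pace and stop on an object; the grip force is fixed at half the most. Time passes only in rows, so rows that repeat a pose let the fingers close. It gives the time, the measured TCP pose, the force and the opening at its end, in the units of the state.
- state(): the state, without advancing time (a new reading comes with each control period).
- read_camera(name): name is "scene" or "top"; returns the picture (400x640x3 uint8, red, green, blue); there is no depth.
- camera_model(name): a dict with "K" (3x3 intrinsics, pixels), "xyz" and "rotation" of the camera in the world. Camera axes: x right, y up, looking along -z (the intrinsics and any distortion apply to the point x, -y, -z); pixel columns grow to the right and rows downward; lengths in mm; the calibration is good to about 2 mm. A picture is of the moment at which its call begins. camera_model takes no time and is no camera call.
- job_done(): hands the job in, once; it reports no verdict.
The state is a dict: "t": time; "joints": joint angles; "qvel": joint speeds; "tau": joint torques, N m; "eef_pos": TCP position; "tcp_rot": TCP orientation; "ft_force": force on the tool from outside, world axes, zero at the start; "moment": the same for the moment, N m; "opening": opening from 0.0 (shut) to 1.0 (fully open).
Only numpy, scipy, OpenCV 4.12 (cv2) and the standard library are available. Lean on these libraries where they do the work, as an engineer would, in place of code of your own. Each camera call takes 0.05 s, during which the arm holds its last target. There are 200 camera calls.

TASK

The carton stands upright in the open drawer and is too tall for it to close. Push high on the carton with the fingertips to tip it over away from the drawer's front, so that it comes to rest flat on its broad side on the cork liner, not hanging off it; then push the drawer fully shut. Do not pinch, lift or carry the carton, and leave the cup, perfume bottle and toothbrush stand as they are.

Things in the scene. Friction and masses are not known exactly. Their poses are not given: they have to be found in the camera images.
- unit: Low white plastic drawer unit, fixed to the vanity: 250 deep (its x), 226 wide (y), 88 high, one drawer. Origin: middle of the lower edge of its open front, on the vanity surface; x points into the unit (the drawer closes along +x), z up.
- drawer (a joint): Grey plastic drawer of the unit: how far it is pulled out, in m. 0 is fully shut, about 0.20 at the start. It slides stiffly (about 2 N) and stays where it is left.
- drawer_front (a point): Middle of the outer face of the drawer's flat front panel, 42 mm above the vanity; moves with the drawer, axes as the unit. The panel is 206 wide, 6 thick and reaches from 10 to 74 mm above the vanity. Shut, its outer face is level with the unit's front.
- liner (a point): Centre of the cork liner, the marked rectangle 150 (x) by 184 (y) set flat in the drawer's floor, 12 mm above the vanity; axes as the unit; moves with the drawer. Its near edge is 35 mm behind the outer face of the drawer's front. The drawer's side and back walls rise 22 mm above its floor; the unit's opening reaches 68 mm above that floor.
- carton: Closed white cardboard carton, 30 thick (its x), 60 wide (y), 110 high (z), about 90 g, standing loose in the drawer just behind its front, a broad side facing the front, turned by up to 0.12 rad. Origin: centre of its underside; z to its top, x away from the drawer's front. Tipped that way it turns on its far lower edge, falls by itself past about 16 degrees and just clears the unit.
- carton_top (a point): Centre of the carton's top face, 110 mm from its underside along its z.
- cup: Yellow plastic cup, 72 across, 90 high, standing on the vanity beside the drawer. Origin: centre of its underside. Leave alone.
- perfume: Closed glass perfume bottle, 32 x 55, 92 high with its cap, standing on the vanity beside the drawer. Origin: centre of its underside. Leave alone.
- stand: Grey ceramic toothbrush stand, 84 across, 90 high (150 with the one brush in it), beside the drawer. Origin: centre of its underside. Leave alone.
Not all that is in view belongs to the job. What is shaped like the carton but yellow is not meant.

How it is judged:
By the outcome, as a careful person would: the job done as asked, in the order asked, and still so for the second after the job is handed in, with the robot touching nothing.
It also fails if it takes over 48 s, if anything falls off the work surface, if the arm or the gripper's body presses on something with over 40 N, if the wrist force passes 120 N, or if a joint passes its speed limit or range.

## Working session

There is one attempt and no reset: what is moved stays moved. The work goes in short steps, Python scripts to look and compute and a tool call to move; the robot and the scene stay as the last step left them, time stands still between calls to the robot, and variables do not carry over. Pictures are saved under pics/ and viewed, about 8 in all and at most 12, crops included, and the job is handed in when it is done.

Besides the shell and the picture viewer there is one more tool, called after "Call:" in YAML: its name, and indented under it one key for each argument. arm_command: Moves the arm, as the interface text tells. Its arguments: {"type":"object","properties":{"steps":{"type":"array"},"jaw":{"type":"number"}},"required":["steps"]}

```bash
mkdir -p pics
python3 - <<'E'
from cell import *
import cv2,json
for n in("scene","top"):
    cv2.imwrite(f"pics/{n}0.png",read_camera(n)[:,:,::-1]); m=camera_model(n); print(n,m)
s=state(); print(s); print(env.grip_point_offset)
E
```

```text
scene {'K': array([[398.29266832,   0.        , 326.05863662],
       [  0.        , 398.29266832, 198.46634488],
       [  0.        ,   0.        ,   1.        ]]), 'xyz': array([1014.56226341, -478.12619555,  834.28127312]), 'rotation': array([ 0.73441717, -0.00718395,  0.7180862 ])}
top {'K': array([[456.11042713,   0.        , 321.12177656],
       [  0.        , 456.11042713, 200.30117009],
       [  0.        ,   0.        ,   1.        ]]), 'xyz': array([ 426.4820937 ,   46.2622021 , 1075.37648893]), 'rotation': array([ 0.14224786,  0.01914456, -1.54150096])}
{'t': 0.1, 'joints': array([ 1.06943142e+00,  4.91469258e-01,  1.55935973e+00, -1.19028891e-05,
        1.09169575e+00, -1.05611606e-01]), 'qvel': array([-9.15466071e-05, -4.24210751e-05, -1.96985439e-03, -8.03668070e-05,
       -1.89108773e-03,  2.06069988e-03]), 'tau': array([ 3.25752211e-03, -6.13619757e+01, -2.58608204e+01,  6.93760416e-02,
        4.69706138e-02, -1.21041489e-04]), 'eef_pos': array([240.91466008, 576.67620512, 404.24866354]), 'tcp_rot': array([-3.14150490e+00,  9.28008428e-04,  1.17504856e+00]), 'ft_force': array([1.05204732, 0.59500382, 0.51408534]), 'moment': array([ 0.00589386, -0.03636365,  0.02291721]), 'opening': 0.9992394749116368}
171.3
```

View pics/scene0.png

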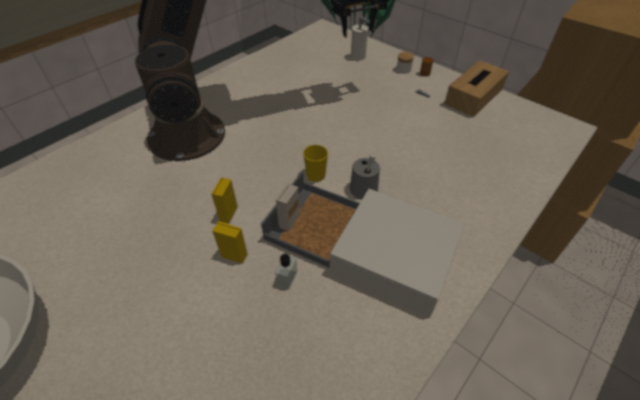

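View pics/top0.png

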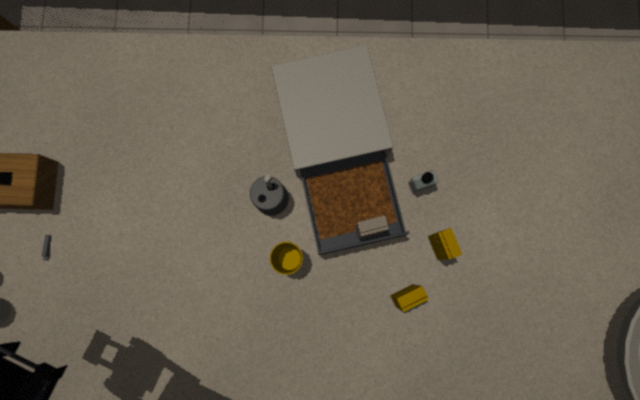

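The scene view shows the open drawer at about (310,225), the carton at (287,207) behind its front, and the cup and stand on the far side with the perfume at (286,268). The top view shows the carton top at (373,225), drawer front corners near (320,252) and (407,234), cup (286,258), stand (268,195), and perfume (424,182). I'll enlarge next.

```bash
cat > h.py <<'E'
import numpy as np
from scipy.spatial.transform import Rotation as Ro
from cell import *
def ray(n,u,v,z):
    m=camera_model(n);K=m['K'];R=Ro.from_euler('xyz',m['rotation']).as_matrix()
    d=R@np.array([(u-K[0,2])/K[0,0],-(v-K[1,2])/K[1,1],-1]);c=m['xyz']
    return c+d*(z-c[2])/d[2]
def proj(n,P):
    m=camera_model(n);K=m['K'];R=Ro.from_euler('xyz',m['rotation']).as_matrix()
    q=R.T@(np.asarray(P,float)-m['xyz']);return np.array([K[0,0]*q[0]/-q[2]+K[0,2],K[1,1]*-q[1]/-q[2]+K[1,2]])
E
python3 - <<'E'
import cv2
a=cv2.imread('pics/top0.png')[145:295,250:450]; cv2.imwrite('pics/c1.png',cv2.resize(a,None,fx=4,fy=4,interpolation=2))
a=cv2.imread('pics/scene0.png')[140:290,210:410]; cv2.imwrite('pics/c2.png',cv2.resize(a,None,fx=4,fy=4,interpolation=2))
E
```

```text
(no output)
```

View pics/c1.png

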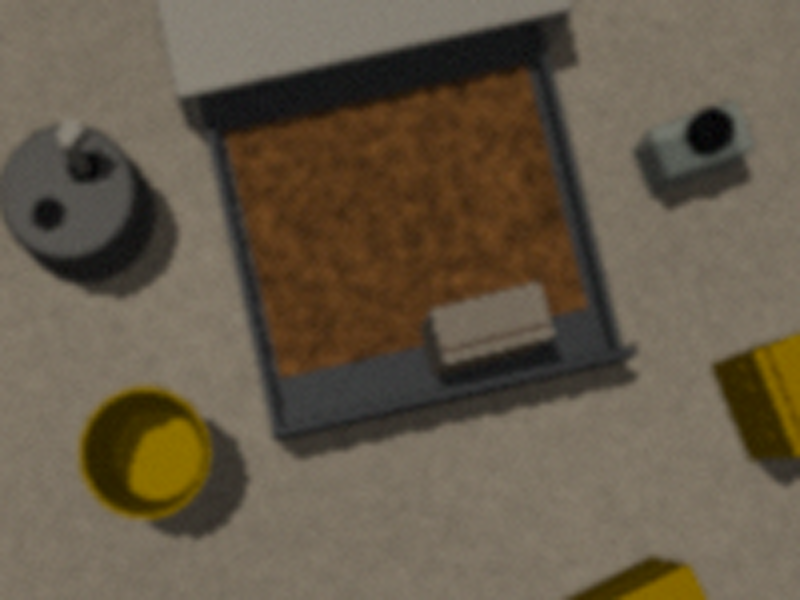

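View pics/c2.png

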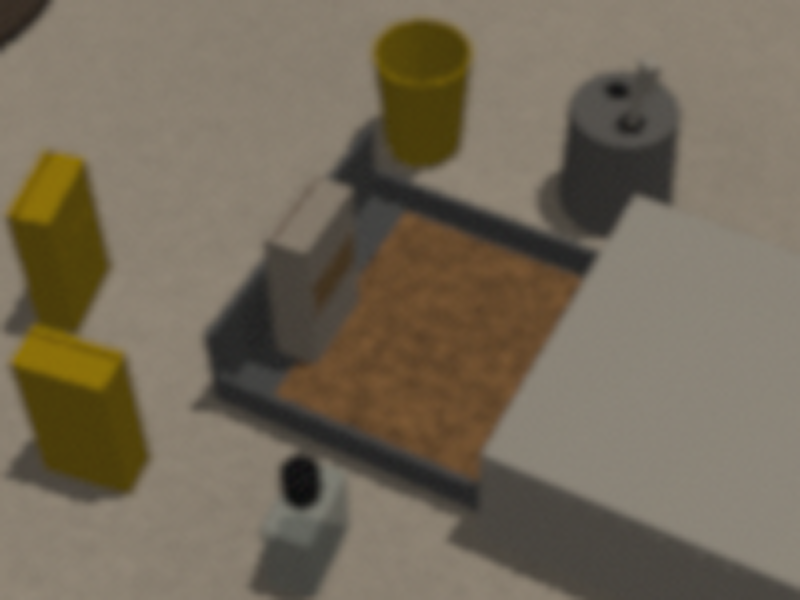

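Crop 1 shows the carton top with corners near (430,307), (545,282), (553,340) and (440,365), and the drawer front's outer edge from (280,437) to (632,357). In crop 2 the carton's top corners are near (318,180), (357,192), (300,250) and (268,237).

Run:
```python
from h import *
def T(u,v,z,l): p=ray('top',250+u/4,145+v/4,z);print(l,p.round(1));return p
def S(u,v,z,l): p=ray('scene',210+u/4,140+v/4,z);print(l,p.round(1));return p
a=T(280,437,74,'frontL');b=T(632,357,74,'frontR')
c=T(185,95,88,'unitL');d=T(567,12,88,'unitR')
for l,u,v in[('linFL',228,135),('linFR',530,68),('linNL',280,377),('linNR',588,308)]:T(u,v,12,l)
for l,u,v in[('FL',430,307),('FR',545,282),('NR',553,340),('NL',440,365)]:T(u,v,122,'c'+l)
for l,u,v in[('NL',318,180),('FL',357,192),('FR',300,250),('NR',268,237)]:S(u,v,122,'Sc'+l)
for l,u,v in[('frontRtop',210,340)]:S(u,v,74,l)
S(480,460,88,'unitFR')
S(640,195,88,'unitFL')
T(147,452,90,'cup');T(68,190,90,'stand');T(710,130,92,'perf')
print((a-b),np.arctan2((a-b)[1],(a-b)[0]),(c-d),np.arctan2((c-d)[1],(c-d)[0]))
```

```text
frontL [450.4  68.6  74. ]
frontR [ 499.4 -122.5   74. ]
unitL [636.3 126.4  88. ]
unitR [688.5 -83.8  88. ]
linFL [628.9 106.1  12. ]
linFR [674.  -72.2  12. ]
linNL [486.5  71.   12. ]
linNR [ 531.7 -107.4   12. ]
cFL [519.1  -9.  122. ]
cFR [533.9 -68.9 122. ]
cNR [503.6 -73.4 122. ]
cNL [488.9 -14.8 122. ]
ScNL [497.6 -16.7 122. ]
ScFL [522.9  -8.1 122. ]
ScFR [530.5 -65.1 122. ]
ScNR [508.7 -70.5 122. ]
frontRtop [ 508.7 -124.8   74. ]
unitFR [694.  -89.7  88. ]
unitFL [638.  133.6  88. ]
cup [440.  139.4  90. ]
stand [581.1 188.4  90. ]
perf [ 623.2 -161.6   92. ]
[-48.97736302 191.12442999   0.        ] 1.8216571208097805 [-52.24780071 210.18764533   0.        ] 1.8144351870574429
```

The unit's yaw is about 0.245 rad. The drawer front's centre is near (474,-27) and the carton top near (513,-41), with yaw close to the drawer's. I'll go over high with the jaws shut and turn the tool square to the drawer.

Call:
arm_command:
  steps:
    - [-1,1.2,0,0,0,-1]
    - [-3.5,4.2,0,0,0,-3]
    - [-6,7.2,0,0,0,-5]
    - [-8.5,10.2,0,0,0,-8]
    - [-11,13.2,0,0,0,-10]
    - [-13.5,16.2,0,0,0,-13]
    - [-16,19.2,0,0,0,-15]
    - [-18.5,22.2,0,0,0,-18]
    - [-21,25,0,0,0,-20]
    - [-24.5,27,0,0,0,-22]
    - [-28,29,0,0,0,-24]
    - [-31.5,31.5,0,0,0,-26]
  jaw: 0

```text
t: 1.1
eef_pos: [409.3, 164.2, 404.6]
tcp_rot: [-3.141, 0.0, 1.631]
ft_force: [1.3, 0.2, 0.3]
opening: 0.215
```

Call:
arm_command:
  steps:
    - [-3,0.6,0,0,0,-2]
    - [-6,1.2,0,0,0,-4]
    - [-9,1.7,0,0,0,-6]
    - [-12,2.3,0,0,0,-8]
    - [-15,2.9,1,0,0,-10]
    - [-18,3.5,3,0,0,-10.7]
    - [-20.5,4,5,0,0,-10.7]
    - [-22,4.2,7,0,0,-10.7]
    - [-22,4.2,9,0,0,-10.7]
    - [-22,4.2,10,0,0,-10.7]
    - [-22,4.2,10.4,0,0,-10.7]
    - [-22,4.2,10.4,0,0,-10.7]

```text
t: 2.1
eef_pos: [464.5, -51.3, 300.0]
tcp_rot: [-3.14, -0.001, 1.815]
ft_force: [0.7, 0.5, -0.2]
opening: 0.007
```

Run:
```python
from h import *
import cv2
s=state();print(s['eef_pos'],s['tcp_rot'],s['ft_force'],s['opening'])
a=read_camera('scene')[:,:,::-1][130:280,200:400];b=read_camera('top')[:,:,::-1][150:290,270:450]
f=lambda x,k:cv2.resize(x,None,fx=k,fy=k,interpolation=2)
A=f(a,2);B=f(b,2);h=max(A.shape[0],B.shape[0])
A=cv2.copyMakeBorder(A,0,h-A.shape[0],0,0,0);B=cv2.copyMakeBorder(B,0,h-B.shape[0],0,0,0)
cv2.imwrite('pics/p1.png',np.hstack([A,B]))
```

```text
[464.49024095 -51.29820477 299.95600706] [-3.13996778e+00 -9.88018378e-04  1.81546720e+00] [ 0.71940815  0.5034704  -0.1970757 ] 0.006573832404900272
```

View pics/p1.png

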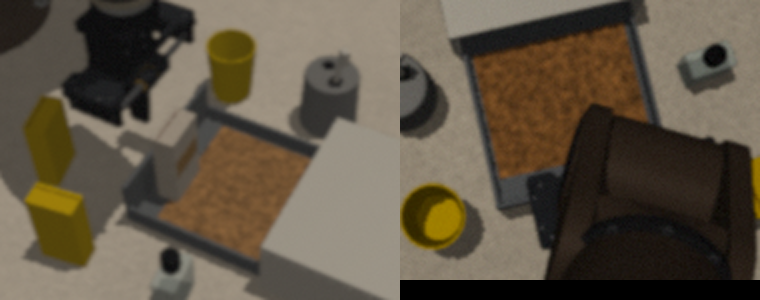

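The fingertips sit just in front of the carton's upper part (left panel, near (145,140)), and everything else is undisturbed. I'll push slowly along +tool y.

Call:
arm_command:
  steps:
    - [0,0.4,0,0,0,0]
    - [0,0.8,0,0,0,0]
    - [0,1.2,0,0,0,0]
    - [0,1.6,0,0,0,0]
    - [0,2.0,0,0,0,0]
    - [0,2.3,0,0,0,0]
    - [0,2.6,0,0,0,0]
    - [0,2.9,0,0,0,0]
    - [0,3.2,0,0,0,0]
    - [0,3.5,0,0,0,0]
    - [0,3.7,0,0,0,0]
    - [0,3.7,0,0,0,0]

```text
t: 3.2
eef_pos: [500.8, -42.3, 300.7]
tcp_rot: [3.141, 0.0, 1.816]
ft_force: [-0.4, 0.6, 0.5]
opening: 0.003
```

```bash
cat > look.py <<'E'
from h import *
import cv2,sys
s=state();print(s['t'],s['eef_pos'],s['tcp_rot'],s['ft_force'])
a=read_camera('scene')[:,:,::-1][130:280,200:400];b=read_camera('top')[:,:,::-1][150:290,270:450]
f=lambda x:cv2.resize(x,None,fx=2,fy=2,interpolation=2)
A=f(a);B=cv2.copyMakeBorder(f(b),0,20,0,0,0)
cv2.imwrite(f'pics/{sys.argv[1]}.png',np.hstack([A,B]))
E
python3 look.py p2
```

```text
3.2 [500.76827112 -42.26940089 300.70446039] [3.14133601e+00 4.12262951e-05 1.81562480e+00] [-0.39720276  0.56926988  0.53080098]
```

View pics/p2.png

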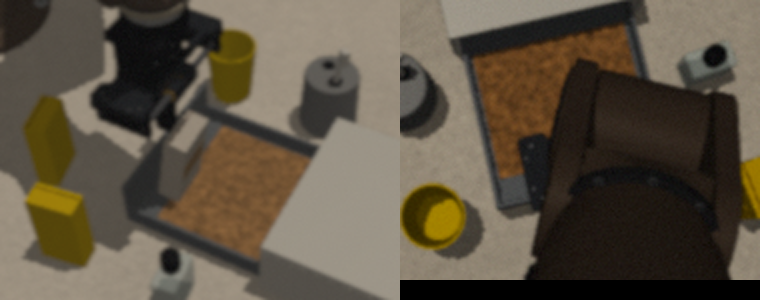

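The carton is tilting, with its top leaning away at (190,130) in the left panel and its base still in place at (180,190). I'll continue.

Call:
arm_command:
  steps:
    - [0,0.2,0,0,0,0]
    - [0,0.5,0,0,0,0]
    - [0,0.8,0,0,0,0]
    - [0,1.1,0,0,0,0]
    - [0,1.4,0,0,0,0]
    - [0,1.7,0,0,0,0]
    - [0,1.9,0,0,0,0]
    - [0,2.1,0,0,0,0]
    - [0,2.3,0,0,0,0]
    - [0,2.4,0,0,0,0]
    - [0,2.4,0,0,0,0]
    - [0,2.4,0,0,0,0]

```text
t: 4.3
eef_pos: [523.7, -36.5, 300.7]
tcp_rot: [-3.142, -0.0, 1.816]
ft_force: [-0.8, -0.1, 0.8]
opening: 0.007
```

```bash
python3 look.py p3
```

```text
4.3 [523.68141794 -36.48968146 300.70800868] [-3.14159005e+00 -1.10883252e-04  1.81555110e+00] [-0.79648132 -0.1479612   0.76447461]
```

View pics/p3.png

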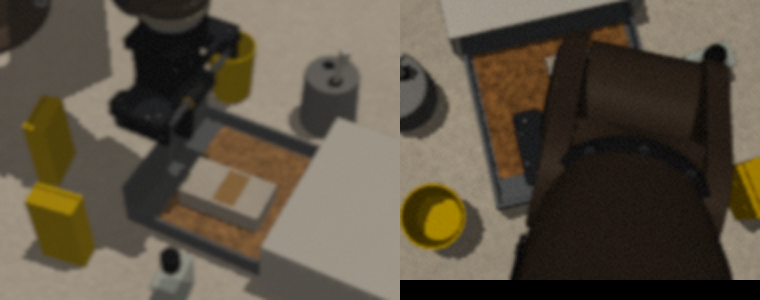

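The carton now lies flat on the liner (left panel, about (228,195), with the broad label side up). I'll back off over the panel, then lower in front of it.

Call:
arm_command:
  steps:
    - [0,-1,-0.5,0,0,0]
    - [0.3,-3,-1,0,0,0]
    - [0.8,-5,-1,0,0,0]
    - [1.4,-7,-1,0,0,0]
    - [2.0,-8.5,-1,0,0,0]
    - [2.1,-9.3,0,0,0,0]
    - [2.1,-9.3,2,0,0,0]
    - [2.1,-9.3,4,0,0,0]
    - [2.1,-9.3,5.5,0,0,0]
    - [2.1,-9.3,6.5,0,0,0]
    - [2.1,-9.3,6.9,0,0,0]
    - [2.1,-9.3,6.9,0,0,0]

```text
t: 5.4
eef_pos: [428.0, -38.7, 231.4]
tcp_rot: [-3.14, -0.001, 1.815]
ft_force: [0.1, -0.6, 0.2]
opening: 0.004
```

```bash
python3 look.py p4
```

```text
5.4 [427.95708819 -38.74521894 231.43096819] [-3.14044143e+00 -7.03491082e-04  1.81535365e+00] [ 0.14581778 -0.5905963   0.19802079]
```

View pics/p4.png

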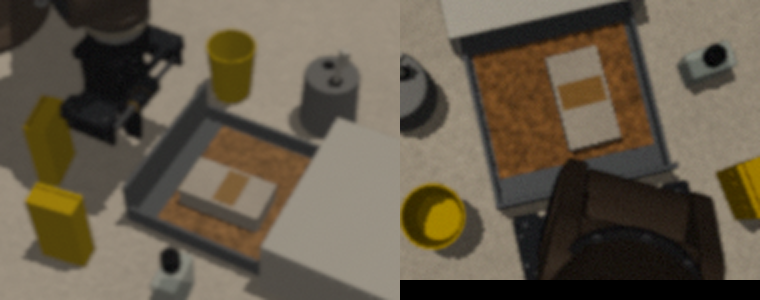

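The carton is flat on its broad side, fully on the liner (right panel, corners about (546,57), (598,45), (622,138) and (572,150)). The near edge has about 14 mm of liner margin. The gripper is in front of the panel. Now I'll push the drawer gently.

Call:
arm_command:
  steps:
    - [0,0.8,0,0,0,0]
    - [0,1.6,0,0,0,0]
    - [0,2.4,0,0,0,0]
    - [0,2.9,0,0,0,0]
    - [0,3.2,0,0,0,0]
    - [0,3.5,0,0,0,0]
    - [0,3.9,0,0,0,0]
    - [0,4.4,0,0,0,0]
    - [0,5.0,0,0,0,0]
    - [0,5.7,0,0,0,0]
    - [0,6.4,0,0,0,0]
    - [0,7.1,0,0,0,0]

```text
t: 6.5
eef_pos: [497.9, -21.2, 231.6]
tcp_rot: [-3.141, -0.0, 1.816]
ft_force: [-3.5, 1.2, -0.2]
opening: 0.004
```

Call:
arm_command:
  steps:
    - [0,0.7,0,0,0,0]
    - [0,1.4,0,0,0,0]
    - [0,2.1,0,0,0,0]
    - [0,2.8,0,0,0,0]
    - [0,3.5,0,0,0,0]
    - [0,4.2,0,0,0,0]
    - [0,4.9,0,0,0,0]
    - [0,5.6,0,0,0,0]
    - [0,6.3,0,0,0,0]
    - [0,6.9,0,0,0,0]
    - [0,7.3,0,0,0,0]
    - [0,7.5,0,0,0,0]

```text
t: 7.5
eef_pos: [570.6, -3.2, 231.7]
tcp_rot: [3.141, 0.0, 1.816]
ft_force: [-2.7, -1.0, 1.2]
opening: 0.007
```

```bash
python3 look.py p5
```

```text
7.5 [570.64357825  -3.16096336 231.7288292 ] [3.14110074e+00 1.25763580e-04 1.81566441e+00] [-2.72173376 -1.04548064  1.18275046]
```

View pics/p5.png

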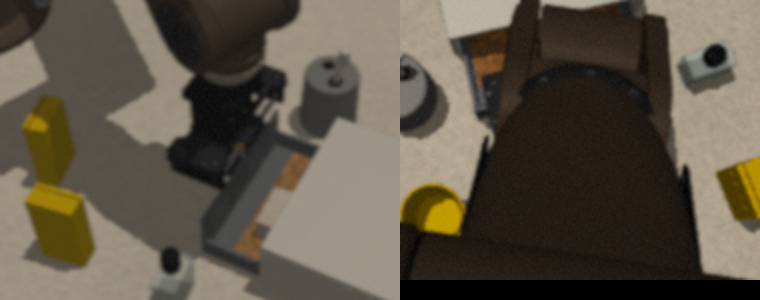

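The drawer is about half shut and the carton is passing into the unit cleanly at (275,205), with the neighbours untouched. I'll continue, then creep to the stop.

Call:
arm_command:
  steps:
    - [0,0.4,0,0,0,0]
    - [0,1.0,0,0,0,0]
    - [0,1.7,0,0,0,0]
    - [0,2.4,0,0,0,0]
    - [0,3.1,0,0,0,0]
    - [0,3.8,0,0,0,0]
    - [0,4.5,0,0,0,0]
    - [0,5.2,0,0,0,0]
    - [0,5.9,0,0,0,0]
    - [0,6.5,0,0,0,0]
    - [0,6.9,0,0,0,0]
    - [0,7.2,0,0,0,0]

```text
t: 8.6
eef_pos: [640.4, 14.3, 231.7]
tcp_rot: [3.141, -0.0, 1.816]
ft_force: [-1.4, 1.3, 0.5]
opening: -0.001
```

Call:
arm_command:
  steps:
    - [0,0.3,0,0,0,0]
    - [0,0.6,0,0,0,0]
    - [0,0.8,0,0,0,0]
    - [0,1.0,0,0,0,0]
    - [0,1.2,0,0,0,0]
    - [0,1.3,0,0,0,0]
    - [0,1.3,0,0,0,0]

```text
t: 9.18
eef_pos: [652.4, 17.3, 231.7]
tcp_rot: [-3.141, -0.0, 1.816]
ft_force: [-4.4, 0.5, 0.5]
opening: 0.008
```

Call:
arm_command:
  steps:
    - [0,0.1,0,0,0,0]
    - [0,0.2,0,0,0,0]
    - [0,0.2,0,0,0,0]

```text
t: 9.43
eef_pos: [653.2, 17.4, 231.7]
tcp_rot: [-3.136, -0.001, 1.816]
ft_force: [-15.1, -4.2, 6.7]
opening: 0.007
```

Call:
arm_command:
  steps:
    - [0,0.1,0,0,0,0]
    - [0,0.2,0,0,0,0]
    - [0,0.2,0,0,0,0]

```text
t: 9.68
eef_pos: [653.9, 17.5, 231.6]
tcp_rot: [-3.131, -0.002, 1.816]
ft_force: [-27.0, -7.2, 14.9]
opening: 0.006
```

It reached a firm stop (about 28 N, position unchanged), consistent with shut. I'll back off and raise clear to check.

Call:
arm_command:
  steps:
    - [0,-0.4,0,0,0,0]
    - [0,-1.2,0,0,0,0]
    - [0,-3,0,0,0,0]
    - [0,-5,0,0,0,0]
    - [0,-7.5,-1,0,0,0]
    - [0,-10,-3,0,0,0]
    - [0,-12.5,-5.5,0,0,0]
    - [0,-15,-8,0,0,0]
    - [0,-17.5,-10.5,0,0,0]
    - [0,-19.5,-13,0,0,0]
    - [0,-20.5,-14,0,0,0]
    - [0,-20.5,-14,0,0,0]

```text
t: 10.68
eef_pos: [456.1, -31.7, 374.2]
tcp_rot: [3.137, 0.002, 1.815]
ft_force: [0.9, -0.5, -0.2]
opening: 0.004
```

Run:
```python
from h import *
import cv2
s=state();print(s['t'],s['eef_pos'],s['ft_force'])
f=lambda x,k:cv2.resize(x,None,fx=k,fy=k,interpolation=2)
a=read_camera('scene')[:,:,::-1][150:310,260:460];b=read_camera('top')[:,:,::-1][130:290,250:450]
b=cv2.convertScaleAbs(b,alpha=1.5);a=cv2.convertScaleAbs(a,alpha=1.5)
cv2.imwrite('pics/p6.png',np.hstack([f(a,2),f(b,2)]))
```

```text
10.6833 [456.06857757 -31.68992129 374.20152633] [ 0.90521547 -0.50362952 -0.21424673]
```

View pics/p6.png

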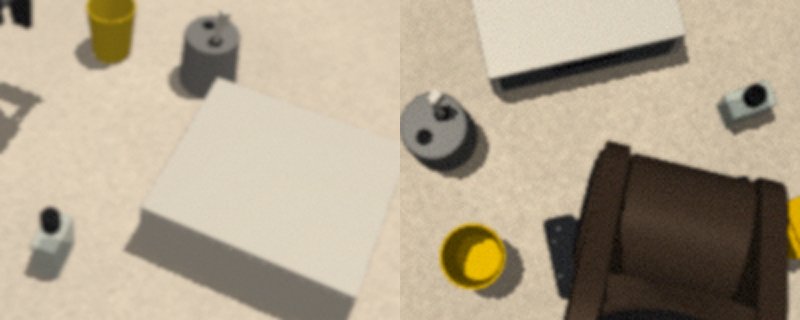

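The drawer appears shut flush (right panel, panel under the unit edge at (490-685, 40-85)), and the cup, stand and perfume are unmoved. I'll enlarge it once to confirm.

Run:
```python
from h import *
import cv2
b=cv2.convertScaleAbs(read_camera('top')[:,:,::-1],alpha=2.5)[140:185,285:400]
cv2.imwrite('pics/p7.png',cv2.resize(b,None,fx=6.9,fy=6.9,interpolation=2))
```

```text
(no output)
```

View pics/p7.png

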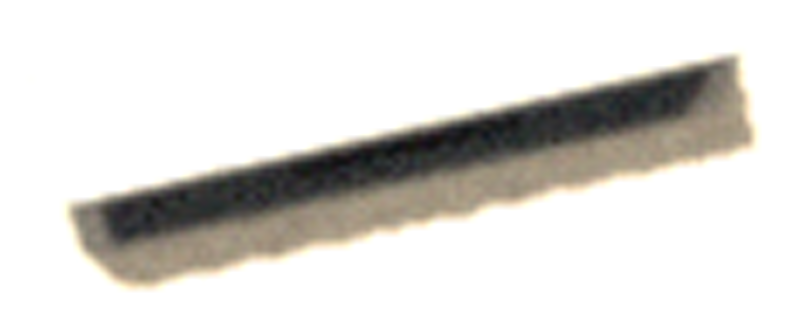

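Run:
```python
from h import *
u=np.array([np.cos(.245),np.sin(.245)])
for l,x,y,z in[('unit top L',72,203,88),('unit top R',738,57,88),('unit mid top',400,128,88),('panel bot L',118,243,10),('panel bot R',680,122,10),('panel bot mid',400,182,10)]:
    p=ray('top',285+x/6.9,140+y/6.9,z);print(l,p.round(1),round(float(p[:2]@u),1))
```

```text
unit top L [634.7 128.1  88. ] 646.9
unit top R [688.  -84.3  88. ] 647.0
unit mid top [661.9  23.7  88. ] 647.9
panel bot L [637.5 118.2  10. ] 647.1
panel bot R [685.1 -74.8  10. ] 646.5
panel bot mid [661.4  21.5  10. ] 646.9
```

The panel face is level with the unit's front to within about 1 mm, so I'm handing in.

```bash
python3 -c "
from cell import *
print(job_done(), state()['t'])"
```

```text
the job is handed in; nothing more can be done
the job is handed in; nothing more can be done
```

The job is done and handed in at about 11 s on the robot's clock. I pushed high on the carton with the closed fingertips until it tipped away from the drawer's front. It came to rest flat on its broad side on the cork liner. Then I pushed the drawer panel until it hit a firm stop and backed the arm clear.

**Carton:** before closing, the pictures showed it fully on the liner, with about 14 mm of liner left at its near edge. I could not see it after the drawer closed.

**Drawer:** at the stop the push reached about 28 N sideways (about 32 N in all). The panel's face measured within about 1 mm of the unit's front.

**Rest of the scene:** the cup, perfume bottle and stand looked unmoved. The forces I read stayed under the limits, and no check failed or disagreed.

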